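# Find the hidden release notch of the probe case by feel

## Task

Unlatch the grey probe case: somewhere along its long side opposite the lid hinge, out of sight under the rim, there is a notch with a release plate inside. Feel gently along that side with a closed fingertip to find the notch, press the plate in until it is home and the lid pops ajar, then take the hand away; never press harder than about 30 N. Only touch and press: do not grasp or pick up anything, and leave the brass weight, the tape roll and the hex key where they are.

Things in the scene. Friction and masses are not known exactly. Their poses are not given: they have to be found in the camera images.
- probe_case: Low grey box screwed to the desk, cannot move: 110 (its x) x 264 (its y) x 52 mm high, aluminium lid flush in its top. Origin: centre of the underside; z up. +x side: release side; -x side: lid hinge. On the release side the parts with |y| = 58 to 132 mm are plain end blocks (face at x = 55 mm); between them is a plastic edge insert that has the notch.
- edge_mid (a point): Middle of the release side, on the edge insert's face (case x 54, y 0, z 25 mm). Axes as the case's: x straight out, y along the edge. The face spans |y| < 58, z 4 to 46 mm. The notch in it: 38 mm wide along y, full height, 6 mm deep; its centre lies anywhere at y = -36 to +36 mm, new each time. Its floor is the release plate (36 x 40 mm).
- rim_mid (a point): Middle of the outer lower corner of the rim above the release side (case x 55, y 0, z 46 mm; rim 6 mm thick). The rim roofs the notch, so it is not seen from above and an upright finger cannot enter: lean the fingers 25 to 40 degrees, tip towards the case, hand away from it, tip 5 to 20 mm above the desk. Closed fingers up to 28 mm wide fit.
- release_plate (a joint): Travel of the plate at the bottom of the notch, straight into the case (its -x): 0 = locked, 6 mm behind the insert's face; 0.006 m = pressed home. Friction of about 5 to 7 N, no spring: it stays where it is left. The number does not tell where the notch is.
- lid (a joint): Opening angle of the lid: 0 = flush and shut, about 0.25 rad = popped ajar (its release-side edge stands about 18 mm up). It follows the release plate in proportion and has nothing to grip; pushing it down pushes the plate out again.
- brass_weight: Brass weight, 26 mm across, 30 mm high, standing loose beyond the +y end of the case; leave alone. Origin: centre of the underside.
- orange_tape: Roll of orange tape, 72 mm across, 24 mm high, lying loose on the hinge side of the case; leave alone. Origin: centre of the underside.
- hex_key: Black hex key, 28 x 71 x 8 mm, lying loose on the desk about 90 mm out from the release side; leave alone. Origin: centre of the underside.

How it is judged:
At the end, for the whole second after the job is handed in: The release plate is in by more than 4.5 of its 6 mm and the lid stands ajar by more than 0.17 rad; the brass weight, tape roll and hex key are within 15 mm of where they stood (value of joint release_plate above 0.0045 m and value of joint lid above 0.17 rad and distance of each of brass_weight, orange_tape, hex_key from where it was at the start of the episode below 0.015 m); the robot touches nothing.
It fails at once if the brass weight was moved or picked up (distance of brass_weight from where it was at the start of the episode above 0.015 m).
It fails at once if the tape roll was moved or picked up (distance of orange_tape from where it was at the start of the episode above 0.015 m).
It fails at once if the hex key was moved or picked up (distance of hex_key from where it was at the start of the episode above 0.015 m).
It fails at once if the fingers pressed on something too hard (over 35 N) (contact force between the fingers and anything else above 35 N).
It also fails if it takes over 48 s, if anything falls off the work surface, if the arm or the gripper's body presses on something with over 40 N, if the wrist force passes 120 N, or if a joint passes its speed limit or range.

## Robot

A 6-joint arm with a two-finger parallel gripper is mounted at the origin on a cart in front of the work surface, level with it; the furniture and walls round the work are solid. World frame = base frame: x ahead of the robot, y to its left, z up, the work surface at z = 0. Lengths are in m, angles in rad, forces in N, time in s.
With the tool pointing down it reaches from about 0.375 to 0.9 m from the base axis. Payload 3.1 kg.
Tool frame: the origin (TCP) lies at the centre of the arm's flange, where the gripper is bolted on; the fingertips stand 173 mm ahead of it and the grasp point (between the pads) lies 155 mm ahead of it; z points along the fingers, x is the direction in which the jaws open and shut, and the axes are right-handed (so a half turn about z gives the same grasp; the last joint's range is limited). The gripper opens to 85 mm and grips with 20 to 120 N. Pads are 22 mm wide; open, the fingers measure 114 mm over their backs; the gripper's body (76 mm by 85 mm) begins 54 mm behind the grasp point. The pads swing forward as they close: fully open they stand 13 mm farther back than shut.
Start: joints at [-1.302, 0.527, 1.433, -0, 1.181, -0.178], TCP at [0.27, -0.564, 0.405] pointing down, gripper open.
Joint ranges: [-3.08, 3.08], [-0.75, 2.2], [0.22, 2.44], [-1.43, 4.57], [0, 2.65], [-2.85, 2.85]. Speed limits (rad/s): [2.79, 2.79, 3.14, 3.14, 3.14, 3.14].

## Interface

Orientations are given as a unit quaternion [x, y, z, w].
In Python, from station import manip gives the robot as it stands.
- The arm moves only by the shell command python3 -m jog 'ROWS' [OPENING] [FORCE]. ROWS is JSON, a list that holds one entry, the list of rows, each a list of 4 numbers: the shift along the world's x, y, z in mm, then the turn about the world's z in degrees. A call has exactly 8 rows; each row shifts and turns the commanded pose from where the row before left it; what a row does not reach is not made up. A row lasts 1/8 s, in which the tool goes at most 62.5 mm and 10.7 degrees, less where a joint would pass 70% of its speed; a pose out of reach is approached as far as the arm can. A call is refused whole if a number of a shift passes 62.5 or a number of a turn 10.7, either way. A call with a gripper value outside its range is refused whole. OPENING is the opening in per cent of the stroke, from 0 (shut) to 100 (fully open), set as the call begins (- or left out, the last holds). The fingers move at their own pace and stop on an object; FORCE is the grip in N (left out, the last holds). Time passes only in rows, so rows that do not move let the fingers close, or fill a call up. It gives the time, the measured TCP pose, the force and the opening at its end, in the units of the state.
- manip.sense(): the state, without advancing time (a new reading comes with each control period).
- manip.snapshot(name): name is "side" or "top"; returns the picture (420x560x3 uint8, red, green, blue); there is no depth.
- manip.camera_info(name): a dict with "fx", "fy", "cx", "cy" (pixels), "R" (3x3) and "t" (3): a world point X has camera coordinates R X + t. Camera axes: x right, y down, z forward; pixel columns grow to the right and rows downward; lengths in m; the calibration is good to about 2 mm. A picture is of the moment at which its call begins. camera_info takes no time and is no camera call.
- manip.sign_off(): hands the job in, once; it reports no verdict.
The state is a dict: "t": time; "q": joint angles; "qd": joint speeds; "tau": joint torques, N m; "tcp_pos": TCP position; "tool_rot": TCP orientation; "force": force on the tool from outside, world axes, zero at the start; "ft_torque": the same for the moment, N m; "finger_gap": opening from 0.0 (shut) to 1.0 (fully open).
Only numpy, scipy, OpenCV 4.12 (cv2) and the standard library are available. Lean on these libraries where they do the work, as an engineer would, in place of code of your own. Each camera call takes 0.05 s, during which the arm holds its last target. There are 200 camera calls.

## Working session

There is one attempt and no reset: what is moved stays moved. The work goes in short steps, Python scripts to look and compute and a shell command to move; the robot and the scene stay as the last step left them, time stands still between calls to the robot, and variables do not carry over. Pictures are saved under pics/ and viewed, about 8 in all and at most 12, crops included, and the job is handed in when it is done.

```bash
ls; mkdir -p pics
python3 - <<'E'
from station import manip
import cv2
for n in("top","side"):
    cv2.imwrite(f"pics/{n}0.png",manip.snapshot(n)[:,:,::-1]); c=manip.camera_info(n); print(n,c)
print(manip.sense())
E
```

```text
pics
top {'fx': 382.2810571267739, 'fy': 382.2810571267739, 'cx': 278.91220487976244, 'cy': 208.26532492200153, 'R': array([[ 0.0052256 , -0.99996993, -0.00573079],
       [-0.99864356, -0.00492161, -0.05183462],
       [ 0.05180485,  0.00599388, -0.99863924]]), 't': array([-0.23558151,  0.54994616,  0.87769338])}
side {'fx': 393.04723693149924, 'fy': 393.04723693149924, 'cx': 278.0395441553383, 'cy': 207.95742773590356, 'R': array([[ 0.97349758, -0.2284824 ,  0.00991281],
       [-0.08847971, -0.41624759, -0.90493607],
       [ 0.21088815,  0.88007598, -0.42543208]]), 't': array([-6.18729514e-01, -2.82946776e-04,  9.66888847e-01])}
{'t': 0.1, 'q': array([-1.30247451e+00,  5.28371970e-01,  1.43376976e+00,  2.94495826e-05,
        1.18139468e+00, -1.78489158e-01]), 'qd': array([ 1.16179349e-04,  2.05789912e-04, -4.29563351e-03, -4.49319003e-04,
        1.95822011e-04, -1.45853420e-05]), 'tau': array([-5.38150489e-04, -4.43305671e+01, -1.78586429e+01, -2.54377665e-04,
        3.91471855e-03, -1.10226205e-05]), 'tcp_pos': array([ 0.2700106 , -0.56332626,  0.4038333 ]), 'tool_rot': array([ 8.46191562e-01, -5.32877937e-01, -7.08199806e-04, -6.65723471e-04]), 'force': array([-0.7120956 ,  0.8717954 ,  0.72037579]), 'ft_torque': array([ 0.0221304 , -0.00074977, -0.01316766]), 'finger_gap': 1.0018867623953596}
```

View pics/top0.png

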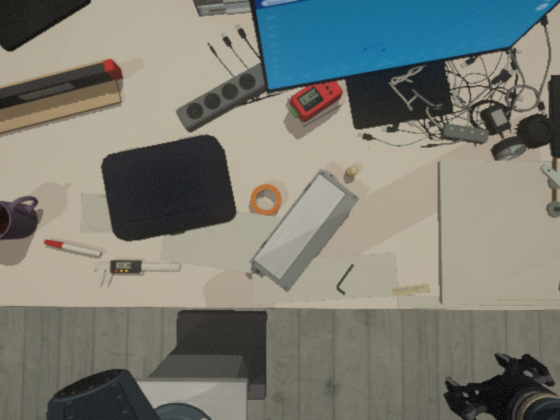

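View pics/side0.png

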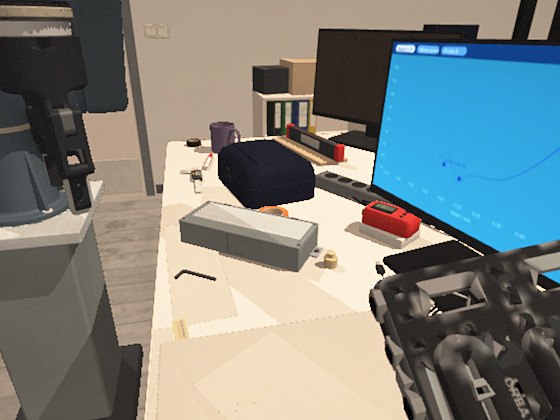

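```bash
python3 - <<'E'
import cv2
a=cv2.imread("pics/top0.png")[155:305,235:375]; b=cv2.imread("pics/side0.png")[195:290,170:345]
a=cv2.resize(a,None,fx=4,fy=4,interpolation=2); cv2.imwrite("pics/a.png",a)
b=cv2.resize(b,None,fx=4.5,fy=4.5,interpolation=2); cv2.imwrite("pics/b.png",b)
E
python3 -m jog --help | head -20
```

```text
invalid input: not JSON, or not a number
```

View pics/a.png

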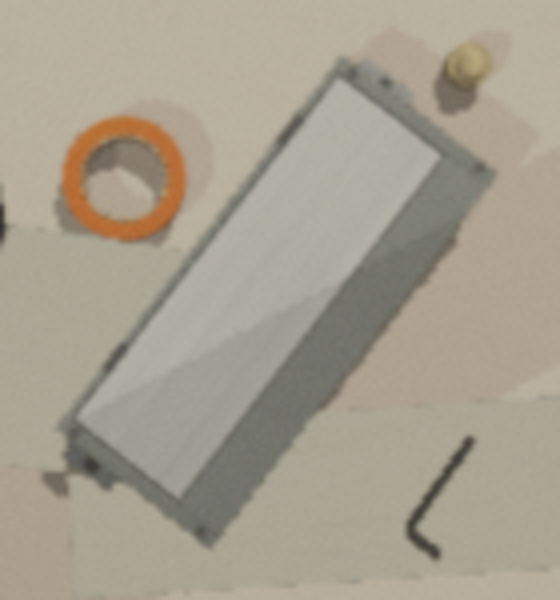

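```bash
cat > h.py <<'E'
import numpy as np
from station import manip
def world(n,u,v,z):
    c=manip.camera_info(n);R=np.array(c["R"]);t=np.array(c["t"])
    d=R.T@[(u-c["cx"])/c["fx"],(v-c["cy"])/c["fy"],1];o=-R.T@t
    return o+d*(z-o[2])/d[2]
def pix(n,X):
    c=manip.camera_info(n);p=np.array(c["R"])@X+c["t"]
    return np.round([c["fx"]*p[0]/p[2]+c["cx"],c["fy"]*p[1]/p[2]+c["cy"]],1)
E
python3 - <<'E'
from h import *
P=[world("top",u,v,.052) for u,v in((321.25,170),(358.25,198.75),(288,291.25),(251.25,261.25))]
A,B,C,D=P; n=np.linalg.norm
print(np.round(P,4),n(A-B),n(C-D),n(A-D),n(B-C))
c=sum(P)/4; y=(A-D)+(B-C); y/=n(y); x=np.cross(y,[0,0,1]); print("c",c,"x",x,"y",y,np.degrees(np.arctan2(x[1],x[0])))
for s in((-55,132),(55,132),(55,-132),(-55,-132)):
    X=c+x*s[0]/1e3+y*s[1]/1e3; print(pix("top",X),pix("side",X))
for w in((352,163),(340,280)):
    W=world("top",*w,.015)-c; print("obj",W@x,W@y)
print("edge",c+x*.054, n((c+x*.054)[:2]))
for u,v in((470,440),(410,528),(438,556)):
    W=world("top",235+u/4,155+v/4,.004);print(W,(W-c)@x,(W-c)@y)
E
```

```text
[[ 0.6355 -0.3275  0.052 ]
 [ 0.5713 -0.4099  0.052 ]
 [ 0.366  -0.254   0.052 ]
 [ 0.4313 -0.1723  0.052 ]] 0.1045135005118972 0.10458999986275315 0.2564350724024891 0.2577943594161089
c [ 0.50099712 -0.2909307   0.052     ] x [-0.60481017 -0.79636967  0.        ] y [ 0.79636967 -0.60481017  0.        ] -127.21518307942185
[321.  168.3] [317.2 223.9]
[360.3 198.1] [297.2 249.8]
[288.4 292.8] [176.  221.1]
[249.  262.2] [206.2 201. ]
obj -0.0054881672074159876 0.19291500924543253
obj 0.1358020896390573 -0.0408720885758208
edge [ 0.46833737 -0.33393467  0.052     ] 0.5751975761419316
[ 0.41976984 -0.40532549  0.004     ] 0.14022762580301076 0.0045001925888969105
[ 0.36863728 -0.37017768  0.004     ] 0.14316246654021003 -0.057477980649887135
[ 0.35259612 -0.38641021  0.004     ] 0.1657914103802034 -0.06043507565565875
```

View pics/b.png

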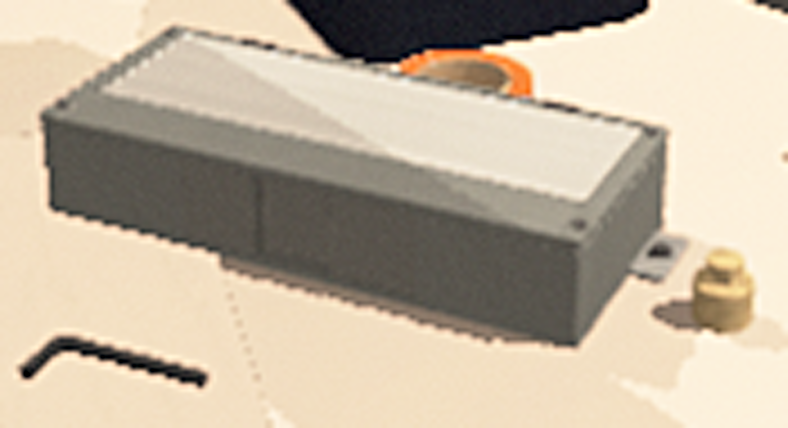

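```bash
python3 -m jog '[[[0,0,60,0],[0,0,60,0],[0,0,60,0],[0,0,60,0],[0,0,60,0],[0,0,60,0],[0,0,60,0],[0,0,60,0]]]' 0 20; python3 -c "
from station import manip;s=manip.sense();print(s['q'],s['tcp_pos'],s['tool_rot'])"
```

```text
t: 1.1
tcp_pos: [0.2699, -0.5628, 0.8865]
tool_rot: [0.846, -0.533, 0.0, 0.0]
force: [0.2, -2.2, 1.8]
finger_gap: -0.002
[-1.30244191e+00  4.67075850e-01  2.77872738e-01  7.66665085e-06
  2.39652746e+00 -1.78523431e-01] [ 0.26988034 -0.56278721  0.88651392] [ 8.46214265e-01 -5.32842767e-01  4.47883549e-05  3.74145667e-05]
```

```bash
python3 -m jog '[[[0,0,20,0],[0,0,20,0],[0,0,20,0],[0,0,20,0],[0,0,20,0],[0,0,20,0],[0,0,0,0],[0,0,0,0]]]'; python3 -c "
from station import manip;s=manip.sense();print(s['q'],s['tcp_pos'],s['tool_rot'])"
```

```text
t: 2.1
tcp_pos: [0.2467, -0.5149, 0.9411]
tool_rot: [0.846, -0.533, 0.016, 0.01]
force: [-0.1, 0.1, 0.6]
finger_gap: 0.003
[-1.32137748  0.40753987  0.21945339  0.0122497   2.47713997 -0.18755904] [ 0.2466692  -0.51492675  0.94108477] [ 0.84602802 -0.53279664  0.01617047  0.01014143]
```

```bash
python3 -m jog '[[[20,-40,42,0],[20,-40,42,0],[20,-40,42,0],[20,-40,42,0],[20,-40,42,0],[20,-40,42,0],[20,-40,42,0],[20,-40,42,0]]]'; python3 -c "
from station import manip;s=manip.sense();print(s['q'],s['tcp_pos'],s['tool_rot'])"
```

```text
t: 3.1
tcp_pos: [0.2768, -0.5667, 0.9237]
tool_rot: [0.838, -0.527, 0.12, 0.075]
force: [0.5, -0.4, -0.2]
finger_gap: -0.004
[-1.30359369  0.44674738  0.21900491  0.06304396  2.19535581 -0.13556999] [ 0.27675591 -0.56671802  0.92371252] [ 0.83768848 -0.52748557  0.12006321  0.07497875]
```

```bash
python3 -m jog '[[[20,-40,42,0],[20,-40,42,0],[20,-40,42,0],[20,-40,42,0],[20,-40,42,0],[20,-40,42,0],[20,-40,42,0],[20,-40,42,0]]]'; python3 -c "
from station import manip;s=manip.sense();print(s['q'],s['tcp_pos'],s['tool_rot'])
from scipy.spatial.transform import Rotation as R;print(R.from_quat(s['tool_rot']).as_matrix())"
```

```text
t: 4.1
tcp_pos: [0.3041, -0.6169, 0.9182]
tool_rot: [0.812, -0.511, 0.239, 0.149]
force: [0.3, 0.2, 0.1]
finger_gap: -0.0
[-1.29193188  0.48031031  0.2190852   0.09848305  1.87689882 -0.11113065] [ 0.30411612 -0.61689078  0.91820609] [ 0.81200446 -0.51124945  0.23919997  0.14851305]
[[ 0.36281474 -0.90132231  0.23660845]
 [-0.75922504 -0.43313574 -0.48576823]
 [ 0.54031732 -0.00339519 -0.84145449]]
```

```bash
python3 -m jog '[[[0,20,-50,0],[0,20,-50,0],[0,20,-50,5],[0,20,-50,10],[10,10,-50,10],[10,10,-50,10],[10,10,-50,10],[10,10,-50,10]]]'; python3 -c "
from station import manip;s=manip.sense();print(s['q'],s['tcp_pos'],s['tool_rot'])
from scipy.spatial.transform import Rotation as R;print(R.from_quat(s['tool_rot']).as_matrix())"
```

```text
t: 5.1
tcp_pos: [0.3444, -0.5, 0.525]
tool_rot: [0.957, -0.076, 0.28, 0.021]
force: [0.2, 0.1, -0.7]
finger_gap: -0.001
[-1.25164176  0.34083092  1.45756014  0.56035675  1.12613303 -1.28308935] [ 0.34442879 -0.49997982  0.52501541] [ 0.95666749 -0.07617596  0.28023046  0.02134061]
[[ 0.83133622 -0.15771071  0.53292347]
 [-0.13378955 -0.9874836  -0.08352539]
 [ 0.53942603 -0.00186191 -0.84203093]]
```

```bash
python3 -m jog '[[[0,0,-25,10.3],[0,0,-25,10.3],[0,0,-25,10.3],[10,10,-25,10.3],[10,10,-25,10.3],[0,0,-25,10.2],[0,0,-25,0],[0,0,0,0]]]'
cat >> h.py <<'E'
from scipy.spatial.transform import Rotation as Rot
c0=np.array([.501,-.2909,0]);xc=np.array([-.6048,-.7964,0]);yc=np.array([.7964,-.6048,0])
def st():
    s=manip.sense();M=Rot.from_quat(s['tool_rot']).as_matrix()
    T=s['tcp_pos']+.173*M[:,2];r=T-c0
    print("t%.2f"%s['t'],"tcp",np.round(s['tcp_pos'],4),"tip in case mm",np.round([r@xc*1e3,r@yc*1e3,T[2]*1e3],1),"az",np.degrees(np.arctan2(M[1,2],M[0,2])).round(2),"tilt",np.degrees(np.arccos(-M[2,2])).round(1))
    f=s['force'];print("F case",np.round([f@xc,f@yc,f[2]],2),"q",np.round(s['q'],2))
    return s,M,T
E
python3 -c "
from h import *
st()"
```

```text
t: 6.1
tcp_pos: [0.3642, -0.4802, 0.3493]
tool_rot: [0.862, 0.422, 0.251, -0.127]
force: [-0.3, 0.5, -0.3]
finger_gap: 0.0
t6.10 tcp [ 0.3642 -0.4802  0.3493] tip in case mm [140.1   5.2 203.7] az 52.97 tilt 32.7
F case [-0.25 -0.56 -0.33] q [-1.2   0.61  1.5   0.49  1.37 -2.3 ]
```

```bash
python3 -m jog '[[[0,14,-10,0],[0,14,-20,0],[0,14,-30,0],[0,14,-30,0],[0,0,-30,0],[0,0,-30,0],[0,0,-20,0],[0,0,-15,0]]]'; python3 -c "
from h import *
import cv2
st()
b=manip.snapshot('side')[170:300,150:350,::-1]
a=manip.snapshot('top')[180:310,240:400,::-1]
b=cv2.resize(b,None,fx=3.6,fy=3.6,interpolation=2);a=cv2.resize(a,None,fx=4,fy=4,interpolation=2);cv2.imwrite('pics/b1.png',b);cv2.imwrite('pics/a1.png',a)"
```

```text
t: 7.1
tcp_pos: [0.3645, -0.425, 0.166]
tool_rot: [0.862, 0.423, 0.251, -0.125]
force: [0.5, 0.1, -0.4]
finger_gap: -0.002
t7.10 tcp [ 0.3645 -0.425   0.166 ] tip in case mm [ 96.3 -27.2  20.2] az 52.55 tilt 32.6
F case [-0.41  0.32 -0.37] q [-1.17  0.86  1.7   0.6   0.98 -2.52]
```

View pics/b1.png

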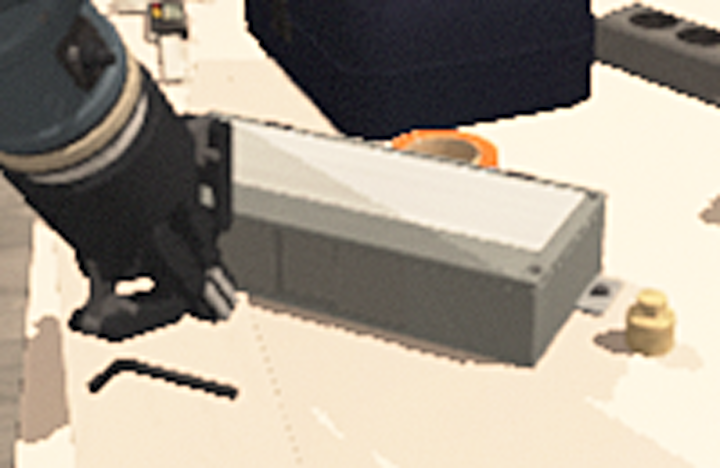

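View pics/a1.png

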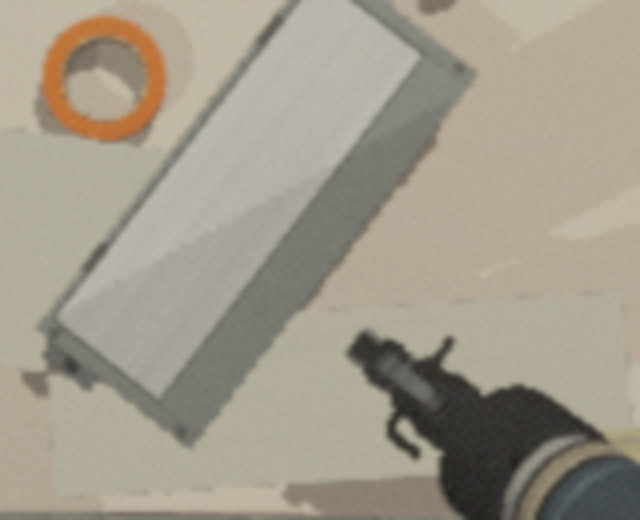

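```bash
python3 -m jog '[[[1.8,2.4,-3,0],[1.8,2.4,-3,0],[1.8,2.4,0,0],[1.8,2.4,0,0],[1.8,2.4,0,0],[1.8,2.4,0,0],[1.2,1.6,0,0],[0,0,0,0]]]' >/dev/null; python3 -c "
from h import *
st()"; python3 -m jog '[[[0.3,0.4,0,0],[0.3,0.4,0,0],[0.3,0.4,0,0],[0.3,0.4,0,0],[0.3,0.4,0,0],[0.3,0.4,0,0],[0.3,0.4,0,0],[0.3,0.4,0,0]]]' >/dev/null; python3 -c "
from h import *
st()"
```

```text
t8.20 tcp [ 0.3764 -0.4083  0.1602] tip in case mm [ 75.7 -28.1  14.5] az 52.72 tilt 32.6
F case [0.08 0.68 0.  ] q [-1.14  0.86  1.71  0.62  0.95 -2.52]
t9.20 tcp [ 0.3787 -0.4052  0.1602] tip in case mm [ 71.8 -28.1  14.5] az 52.69 tilt 32.6
F case [ 0.15 -0.43  0.67] q [-1.13  0.86  1.72  0.63  0.95 -2.52]
```

```bash
python3 -m jog '[[[0.3,0.4,0,0],[0.3,0.4,0,0],[0.3,0.4,0,0],[0.3,0.4,0,0],[0.3,0.4,0,0],[0.3,0.4,0,0],[0.3,0.4,0,0],[0.3,0.4,0,0]]]' >/dev/null; python3 -c "
from h import *
st()"
```

```text
t10.20 tcp [ 0.3811 -0.402   0.1602] tip in case mm [ 67.9 -28.1  14.5] az 52.69 tilt 32.6
F case [ 0.07  0.3  -0.1 ] q [-1.12  0.86  1.72  0.63  0.95 -2.51]
```

```bash
python3 -m jog '[[[0.3,0.4,0,0],[0.3,0.4,0,0],[0.3,0.4,0,0],[0.3,0.4,0,0],[0.3,0.4,0,0],[0.3,0.4,0,0],[0.3,0.4,0,0],[0,0,0,0]]]' >/dev/null; python3 -c "
from h import *
st()"
```

```text
t11.20 tcp [ 0.3832 -0.3992  0.1602] tip in case mm [ 64.3 -28.1  14.5] az 52.7 tilt 32.6
F case [ 0.03  0.2  -1.23] q [-1.12  0.86  1.72  0.64  0.94 -2.51]
```

```bash
python3 -m jog '[[[0.3,0.4,0,0],[0.3,0.4,0,0],[0.3,0.4,0,0],[0.3,0.4,0,0],[0.3,0.4,0,0],[0.3,0.4,0,0],[0.3,0.4,0,0],[0,0,0,0]]]' >/dev/null; python3 -c "
from h import *
st()"
```

```text
t12.20 tcp [ 0.3853 -0.3964  0.1602] tip in case mm [ 60.8 -28.2  14.5] az 52.7 tilt 32.6
F case [ 0.76  0.03 -0.57] q [-1.11  0.86  1.73  0.64  0.94 -2.51]
```

```bash
python3 -m jog '[[[0.3,0.4,0,0],[0.3,0.4,0,0],[0.3,0.4,0,0],[0.3,0.4,0,0],[0.3,0.4,0,0],[0.3,0.4,0,0],[0,0,0,0],[0,0,0,0]]]' >/dev/null; python3 -c "
from h import *
st()"
```

```text
t13.20 tcp [ 0.3871 -0.3941  0.1602] tip in case mm [ 57.9 -28.2  14.5] az 52.69 tilt 32.6
F case [ 0.18  0.29 -0.16] q [-1.11  0.86  1.73  0.64  0.94 -2.51]
```

```bash
python3 -m jog '[[[0.3,0.4,0,0],[0.3,0.4,0,0],[0.3,0.4,0,0],[0.3,0.4,0,0],[0.3,0.4,0,0],[0.3,0.4,0,0],[0,0,0,0],[0,0,0,0]]]' >/dev/null; python3 -c "
from h import *
import cv2
st()
a=manip.snapshot('top')[180:310,240:400,::-1]
cv2.imwrite('pics/a2.png',cv2.resize(a,None,fx=4.5,fy=4.5,interpolation=2))"
```

```text
t14.20 tcp [ 0.388  -0.3929  0.1605] tip in case mm [ 56.9 -28.   14.4] az 52.6 tilt 32.4
F case [ 8.41 -2.22  3.45] q [-1.11  0.86  1.73  0.64  0.93 -2.51]
```

View pics/a2.png

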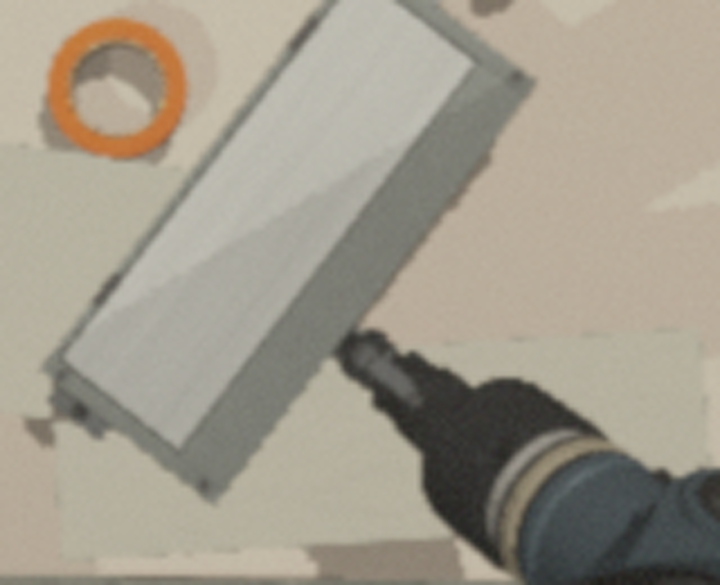

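```bash
python3 -m jog '[[[0.3,0.4,0,0],[0.3,0.4,0,0],[0.3,0.4,0,0],[0.3,0.4,0,0],[0,0,0,0],[0,0,0,0],[0,0,0,0],[0,0,0,0]]]' >/dev/null; python3 -c "
from h import *
st()"
```

```text
t15.25 tcp [ 0.3884 -0.3924  0.1608] tip in case mm [ 56.7 -27.9  14.4] az 52.54 tilt 32.2
F case [14.65 -6.03  6.39] q [-1.1   0.86  1.73  0.64  0.93 -2.51]
```

```bash
python3 -m jog '[[[-3.7,-4.9,0,0],[5.6,-4.2,0,0],[5.6,-4.2,0,0],[0.67,0.88,0,0],[0.67,0.88,0,0],[0.67,0.88,0,0],[0.67,0.88,0,0],[0,0,0,0]]]' >/dev/null; python3 -c "
from h import *
st()"
```

```text
t16.25 tcp [ 0.4    -0.4006  0.1603] tip in case mm [ 55.5 -13.7  14.4] az 52.57 tilt 32.5
F case [ 4.88 -0.41  0.7 ] q [-1.09  0.87  1.69  0.64  0.95 -2.48]
```

```bash
python3 -m jog '[[[-2.7,-3.5,0,0],[5.6,-4.2,0,0],[5.6,-4.2,0,0],[0.76,1,0,0],[0.76,1,0,0],[0.76,1,0,0],[0.76,1,0,0],[0,0,0,0]]]' >/dev/null; python3 -c "
from h import *
st()"
```

```text
t17.25 tcp [ 0.4118 -0.4076  0.1603] tip in case mm [53.7 -0.3 14.5] az 52.71 tilt 32.6
F case [ 0.27  0.19 -0.34] q [-1.08  0.88  1.66  0.63  0.97 -2.46]
```

```bash
python3 -m jog '[[[0.3,0.4,0,0],[0.3,0.4,0,0],[0.3,0.4,0,0],[0.3,0.4,0,0],[0.3,0.4,0,0],[0.3,0.4,0,0],[0,0,0,0],[0,0,0,0]]]' >/dev/null; python3 -c "
from h import *
st()"
```

```text
t18.25 tcp [ 0.4135 -0.4056  0.1603] tip in case mm [51.2 -0.2 14.4] az 52.67 tilt 32.6
F case [ 3.7  -1.61  1.33] q [-1.08  0.87  1.66  0.64  0.97 -2.45]
```

```bash
python3 -m jog '[[[0.3,0.4,0,0],[0.3,0.4,0,0],[0.3,0.4,0,0],[0.3,0.4,0,0],[0,0,0,0],[0,0,0,0],[0,0,0,0],[0,0,0,0]]]' >/dev/null; python3 -c "
from h import *
st()"
```

```text
t19.25 tcp [ 0.4144 -0.4044  0.1604] tip in case mm [49.9 -0.1 14.4] az 52.64 tilt 32.5
F case [ 5.8  -1.2   1.84] q [-1.07  0.87  1.66  0.64  0.97 -2.45]
```

```bash
python3 -m jog '[[[0.3,0.4,0,0],[0.3,0.4,0,0],[0.3,0.4,0,0],[0.3,0.4,0,0],[0.3,0.4,0,0],[0.3,0.4,0,0],[0,0,0,0],[0,0,0,0]]]' >/dev/null; python3 -c "
from h import *
st()"
```

```text
t20.25 tcp [ 0.4157 -0.4026  0.1605] tip in case mm [47.9 -0.  14.4] az 52.6 tilt 32.4
F case [ 9.3  -2.94  3.07] q [-1.07  0.87  1.66  0.64  0.96 -2.45]
```

```bash
python3 -m jog '[[[0.3,0.4,0,0],[0.3,0.4,0,0],[0.3,0.4,0,0],[0.3,0.4,0,0],[0,0,0,0],[0,0,0,0],[0,0,0,0],[0,0,0,0]]]' >/dev/null; python3 -c "
from h import *
import cv2
st()
a=manip.snapshot('side')[180:300,160:340,::-1]
cv2.imwrite('pics/b2.png',cv2.resize(a,None,fx=4.4,fy=4.4,interpolation=2))"
```

```text
t21.25 tcp [ 0.4162 -0.4021  0.1606] tip in case mm [47.6  0.1 14.3] az 52.52 tilt 32.2
F case [13.8  -4.58  3.76] q [-1.07  0.87  1.66  0.64  0.96 -2.45]
```

View pics/b2.png

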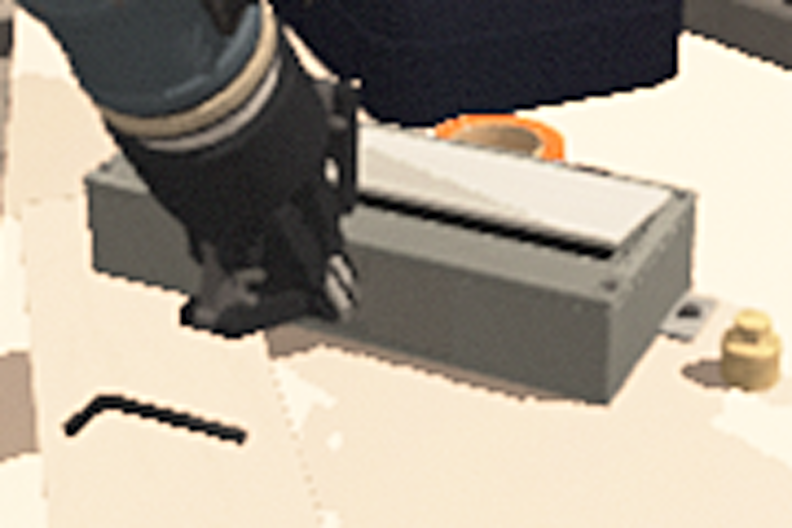

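```bash
python3 -m jog '[[[-1.2,-1.6,0,0],[-1.2,-1.6,0,0],[0,0,-1,0],[0,0,-1,0],[0,0,-1,0],[0,0,-1,0],[0,0,-1,0],[0,0,0,0]]]' >/dev/null; python3 -c "
from h import *
st()"
```

```text
t22.30 tcp [ 0.4155 -0.403   0.1551] tip in case mm [47.8 -0.2  9.4] az 52.68 tilt 32.6
F case [2.79 0.07 1.87] q [-1.07  0.88  1.66  0.64  0.96 -2.46]
```

```bash
python3 -m jog '[[[0.3,0.4,0,0],[0.3,0.4,0,0],[0.3,0.4,0,0],[0.3,0.4,0,0],[0.3,0.4,0,0],[0.3,0.4,0,0],[0,0,0,0],[0,0,0,0]]]' >/dev/null; python3 -c "
from h import *
st()"
```

```text
t23.30 tcp [ 0.4168 -0.4012  0.1553] tip in case mm [45.8 -0.1  9.4] az 52.63 tilt 32.5
F case [ 5.73 -0.97  2.13] q [-1.07  0.88  1.66  0.65  0.96 -2.46]
```

```bash
python3 -m jog '[[[0.3,0.4,0,0],[0.3,0.4,0,0],[0.3,0.4,0,0],[0.3,0.4,0,0],[0.3,0.4,0,0],[0,0,0,0],[0,0,0,0],[0,0,0,0]]]' >/dev/null; python3 -c "
from h import *
st()"
```

```text
t24.30 tcp [ 0.4173 -0.4005  0.1555] tip in case mm [45.5  0.1  9.3] az 52.54 tilt 32.3
F case [13.88 -3.18  4.18] q [-1.07  0.88  1.67  0.64  0.95 -2.46]
```

```bash
python3 -m jog '[[[0.3,0.4,0,0],[0.3,0.4,0,0],[0.3,0.4,0,0],[0,0,0,0],[0,0,0,0],[0,0,0,0],[0,0,0,0],[0,0,0,0]]]' >/dev/null; python3 -c "
from h import *
st()"; python3 -m jog '[[[-3,-4,0,0],[-6,-8,0,0],[-6,-8,0,0],[-6,-8,5,0],[-4,-5,20,0],[0,0,30,0],[0,0,30,0],[0,0,30,0]]]'; python3 -c "
from h import *
import cv2
st()
a=manip.snapshot('side')[180:300,160:340,::-1]
cv2.imwrite('pics/b3.png',cv2.resize(a,None,fx=4.4,fy=4.4,interpolation=2))"
```

```text
t25.30 tcp [ 0.4176 -0.4002  0.1557] tip in case mm [45.4  0.1  9.2] az 52.49 tilt 32.2
F case [18.5  -4.46  6.76] q [-1.06  0.88  1.67  0.64  0.95 -2.46]
t: 26.3
tcp_pos: [0.3945, -0.4303, 0.2726]
tool_rot: [0.862, 0.423, 0.251, -0.125]
force: [0.1, 0.3, -0.1]
finger_gap: -0.002
t26.30 tcp [ 0.3945 -0.4303  0.2726] tip in case mm [ 82.3  -0.3 126.8] az 52.62 tilt 32.6
F case [-0.27 -0.11 -0.08] q [-1.12  0.7   1.62  0.55  1.17 -2.34]
```

View pics/b3.png

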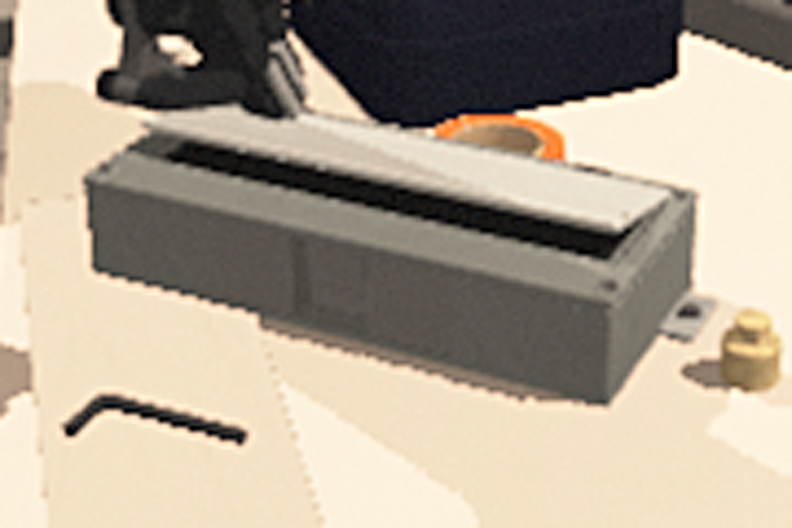

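Run:
```python
from h import *
import cv2
n=manip.snapshot('side')[:,:,::-1]; o=cv2.imread('pics/side0.png')
f=lambda i:cv2.resize(i[215:265,265:325],None,fx=6.5,fy=6.5,interpolation=2)
cv2.imwrite('pics/cmp.png',np.hstack([f(o),f(n)]))
P=world('side',301.1,239.4,.052);r=P-c0;print('lid corner shut, case',r@xc,r@yc)
for w in(.072,):
  for th in(0,.15,.17,.2,.25):
    X=P-xc*w*(1-np.cos(th))+np.array([0,0,w*np.sin(th)]);print(th,pix('side',X), (pix('side',X)-[265,215])*6.5)
```

```text
lid corner shut, case 0.017351159168321875 0.12499706877825764
0 [301.1 239.4] [234.65 158.6 ]
0.15 [301.5 234.2] [237.25 124.8 ]
0.17 [301.5 233.4] [237.25 119.6 ]
0.2 [301.6 232.3] [237.9  112.45]
0.25 [301.9 230.5] [239.85 100.75]
```

View pics/cmp.png

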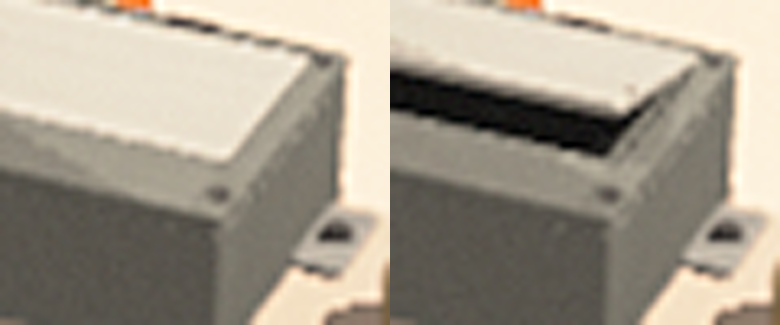

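```bash
python3 -c "
from h import *
st(); manip.sign_off()"
```

```text
t26.40 tcp [ 0.3951 -0.4312  0.2747] tip in case mm [ 83.    1.6 128.7] az 52.07 tilt 32.4
F case [0.73 0.89 0.35] q [-1.12  0.69  1.61  0.55  1.17 -2.34]
the job is handed in; nothing more can be done
```

The case is unlatched: I handed the job in with the lid standing ajar and the hand well clear. No verdict came back.

- **Lean:** The moves only allow turns about the vertical, so I tilted the tool about 33° by pushing the arm against its reach limit. I then turned that lean towards the case.
- **Finding the notch:** I felt along the release side with the closed fingers. Case y = -28 and -14 mm met what I took to be the insert's face. At y = 0 the finger went in past it to the plate.
- **Pressing:** The first press stopped after about 4 mm, apparently on the rim. I lowered the tip 5 mm and pressed on, about 5.9 mm of travel in total, to a firm stop. The largest force read at the end of any move was about 20 N; forces during the moves were not read.

**Last checks**
- **Lid:** The picture comparison puts it at about 0.24 rad open. It is a pixel estimate, but above the 0.17 rad needed.
- **Loose objects:** The hex key is at the same pixels as at the start, to within about 1.5 px. The brass weight and tape roll looked unmoved by eye.
- **Hand:** Nothing was touching the robot at hand-in, with the fingertip about 129 mm above the desk and force readings at noise level.
- **Time:** 26.4 s of the 48 s allowed.

**What disagreed:**
- The case measured about 257 x 104.5 mm in the images, against 264 x 110 mm given.
- The face contacts at y = -28 and -14 mm differed by about 1.3 mm.

I pressed by feel instead of relying on the measured pose.

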